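# Angle the trunking past the post into the fence jig

## Task

Load the loose length of slotted grey cable trunking into the wooden fence jig on the bench using pushes only: angle it so that its right end goes in behind the steel post, then push in the other end, until it lies flush along the fence between the two end cheeks. Push it gently with the fingers, never pinching it or lifting it off the bench, and leave the other things where they are.

Things in the scene. Friction and masses are not known exactly. Their poses are not given: they have to be found in the camera images.
- trunking: Loose length of grey slotted cable trunking, 18 wide x 260 long x 16 mm tall, 50 g, lying flat on the bench, open channel upward, 2 mm side walls (7 to 9 mm from the centre line; the end faces are open between them). Origin: centre of its underside; y along its length (its left end is +y), x across it (away from the robot), z up.
- trunking_right_end (a point): Middle of the trunking's right end face (-y end), 8 mm above its underside.
- trunking_left_end (a point): Middle of the trunking's left end face (+y end), 8 mm above its underside.
- jig: Plywood jig fixed to the bench: a straight fence with a cheek at each end, all 26 mm tall, 18 mm thick, no floor. Origin: on the bench, middle of the fence's front face; x points away from the robot into the fence, y left along it; yaw varies slightly. Cheeks reach 38 mm forward of the fence face (x = -38 to 0 mm), inner faces at y = +150 and -150 mm: the bay between them is 300 mm long.
- post: Upright steel post fixed to the bench in front of the right half of the jig, 16 mm diameter, 46 mm tall. Origin: centre of its foot; its centre is 50 mm forward of the fence face (42 mm clear behind it) and 48 to 72 mm right of the fence's middle.
- marker: Bystander: black marker pen with a red cap, 122 mm long, behind the jig. Origin: centre of its underside.
- heat_sink: Bystander: grey finned heat sink, 50x60x32 mm, beyond the right end of the jig. Origin: centre of its underside.
- pot: Bystander: white screw-top pot, 52 mm wide and tall, right of the jig. Origin: centre of its underside.
- side_cutters: Bystander: red-handled side cutters, 59x164x15 mm, lying in front of the right half of the jig. Origin: centre of its underside.
- screwdriver: Bystander: yellow-handled screwdriver, 185 mm long, at the right. Origin: centre of its underside.
- tape: Bystander: roll of tan tape lying flat, 90 mm wide, 25 mm tall, at the left. Origin: centre of its underside.

How it is judged:
By the outcome, as a careful person would: the job done as asked, in the order asked, and still so for the second after the job is handed in, with the robot touching nothing.
It also fails if it takes over 58 s, if anything falls off the work surface, if the arm or the gripper's body presses on something with over 40 N, if the wrist force passes 120 N, or if a joint passes its speed limit or range.

## Robot

A 6-joint arm with a two-finger parallel gripper is mounted at the origin on a cart in front of the work surface, level with it; the furniture and walls round the work are solid. World frame = base frame: x ahead of the robot, y to its left, z up, the work surface at z = 0. Lengths are in m, angles in rad, forces in N, time in s.
With the tool pointing down it reaches from about 0.35 to 0.925 m from the base axis. Payload 6.4 kg.
Tool frame: the origin (TCP) lies midway between the tips of the shut fingers; the grasp point (between the pads) lies 19 mm behind it; z points along the fingers, y is the line along which they close (so a half turn about z gives the same grasp; the last joint's range is limited). The gripper opens to 94 mm and grips with 3 to 60 N. Pads are 16 mm wide; open, the fingers measure 119 mm over their backs; the gripper's body (75 mm by 177 mm) begins 78 mm behind the grasp point.
Start: joints at [-1.309, 0.245, 1.558, -0, 1.339, -0.174], TCP at [0.274, -0.589, 0.205] pointing down, gripper open.
Joint ranges: [-3.13, 3.13], [-1.02, 2.26], [0.13, 2.54], [-0.95, 4.09], [0.21, 2.88], [-2.74, 2.74]. Speed limits (rad/s): [2.57, 2.57, 3.14, 3.14, 3.14, 3.14].

## Interface

Orientations are given as a rotation vector (axis times angle).
In Python, from bench import manip, viewer gives the robot as it stands.
- The arm moves only by the shell command python3 -m crank 'ROWS' [OPENING] [FORCE]. ROWS is JSON, a list of rows, each an object of numbers: "dx", "dy", "dz": the shift along the tool's x, y, z in cm; "rx", "ry", "rz": the turn, a rotation vector about the tool's x, y, z in rad. A call has 1 to 12 rows; each row shifts and turns the commanded pose from where the row before left it, along the tool's axes as they then stand; what a row does not reach is not made up. A row lasts 1/8 s, in which the tool goes at most 62.5 mm and 10.7 degrees, less where a joint would pass 70% of its speed; a pose out of reach is approached as far as the arm can. A call with a gripper value outside its range is refused whole. OPENING is the opening, from 0 (shut) to 1 (fully open), set as the call begins (- or left out, the last holds). The fingers move at their own pace and stop on an object; FORCE is the grip in N (left out, the last holds). Time passes only in rows, so rows that do not move let the fingers close. It gives the time, the measured TCP pose, the force, the opening and the grip force at its end, in the units of the state.
- manip.read_state(): the state, without advancing time (a new reading comes with each control period).
- viewer.capture(name): name is "side" or "top"; returns the picture (480x640x3 uint8, red, green, blue); there is no depth.
- viewer.camera_info(name): a dict with "fovy" (degrees; the focal length in pixels is half the picture's height over the tangent of half this angle, whatever the lens; pixels are square), "cx", "cy" (the principal point, pixels), "R" (3x3) and "t" (3): a world point X has camera coordinates R X + t. Camera axes: x right, y down, z forward; pixel columns grow to the right and rows downward; lengths in m; the calibration is good to about 2 mm. A picture is of the moment at which its call begins. camera_info takes no time and is no camera call.
- manip.sign_off(): hands the job in; it is judged then, once.
The state is a dict: "time": time; "joint_positions": joint angles; "qd": joint speeds; "joint_efforts": joint torques, N m; "tcp_pos": TCP position; "tool_rot": TCP orientation; "ft_force": force on the tool from outside, world axes, zero at the start; "torque": the same for the moment, N m; "gripper_width": finger opening in m; "gripper_force": force on a finger pad.
Only numpy, scipy, OpenCV 4.12 (cv2) and the standard library are available. Lean on these libraries where they do the work, as an engineer would, in place of code of your own. Each camera call takes 0.05 s, during which the arm holds its last target. There are 200 camera calls.

## Working session

There is one attempt and no reset: what is moved stays moved. The work goes in short steps, Python scripts to look and compute and a shell command to move; the robot and the scene stay as the last step left them, time stands still between calls to the robot, and variables do not carry over. Pictures are saved under pics/ and viewed, at most 10 in all, crops included, and the job is handed in when it is done.

```bash
mkdir -p pics; cat > h.py <<'E'
import numpy as np,cv2
from bench import manip,viewer
def snap(cam,fn):
    im=viewer.capture(cam);cv2.imwrite(f'pics/{fn}.png',im[:,:,::-1]);return im
def ray(cam,u,v,z):
    c=viewer.camera_info(cam);f=240/np.tan(np.radians(c['fovy'])/2)
    R=np.array(c['R']);t=np.array(c['t']);d=R.T@np.array([(u-c['cx'])/f,(v-c['cy'])/f,1]);o=-R.T@t
    return o+d*(z-o[2])/d[2]
def proj(cam,X):
    c=viewer.camera_info(cam);f=240/np.tan(np.radians(c['fovy'])/2)
    p=np.array(c['R'])@np.array(X)+np.array(c['t']);return np.array([c['cx']+f*p[0]/p[2],c['cy']+f*p[1]/p[2]])
E
python3 - <<'E'
from h import *
snap('top','t0');snap('side','s0')
for n in('top','side'):print(viewer.camera_info(n))
print(manip.read_state())
E
```

```text
{'fovy': 48.7428176157438, 'cx': 309.5972023478908, 'cy': 236.80443958855142, 'R': array([[ 0.00409428, -0.9999784 , -0.00514196],
       [-0.99482901, -0.00355126, -0.10150189],
       [ 0.10148144,  0.00553095, -0.99482206]]), 't': array([-0.12185028,  0.55494205,  1.46507709])}
{'fovy': 49.33499964605553, 'cx': 318.97870016129264, 'cy': 237.50462715958543, 'R': array([[-0.94010412, -0.34078348,  0.00841829],
       [-0.20848941,  0.55526175, -0.80511897],
       [ 0.26969688, -0.75865078, -0.59305361]]), 't': array([0.48313716, 0.21514632, 1.10242829])}
{'time': 0.1, 'joint_positions': array([-1.30911216e+00,  2.45700862e-01,  1.55883009e+00, -9.18933989e-06,
        1.33867567e+00, -1.74105002e-01]), 'qd': array([ 7.94160546e-04, -3.24522104e-03, -2.66492850e-03, -5.80847293e-05,
       -4.64147407e-04,  6.82181721e-05]), 'joint_efforts': array([ 1.08594235e-03, -4.16908836e+01, -3.15527272e+01,  6.86848350e-02,
        3.09444533e-02, -6.43354792e-05]), 'tcp_pos': array([ 0.27424897, -0.58875253,  0.20451662]), 'tool_rot': array([-3.06573427e+00, -6.78786901e-01,  1.24947980e-04]), 'ft_force': array([ 0.16047241,  0.11711139, -0.37283407]), 'torque': array([ 0.02701005, -0.01283617,  0.0570976 ]), 'gripper_force': 0.0, 'gripper_width': 0.09410840866721246}
```

View pics/t0.png

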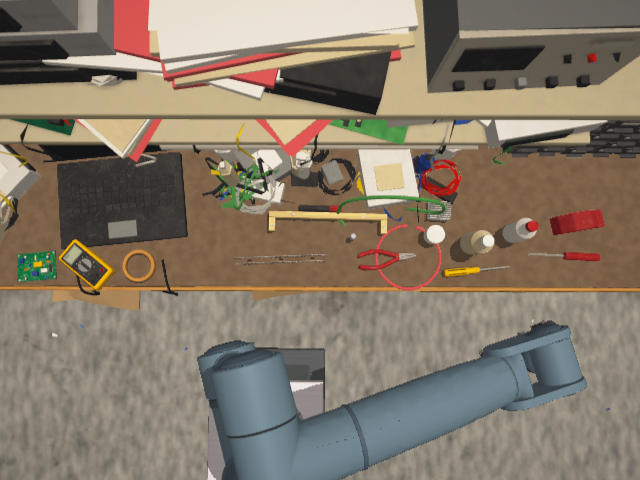

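View pics/s0.png

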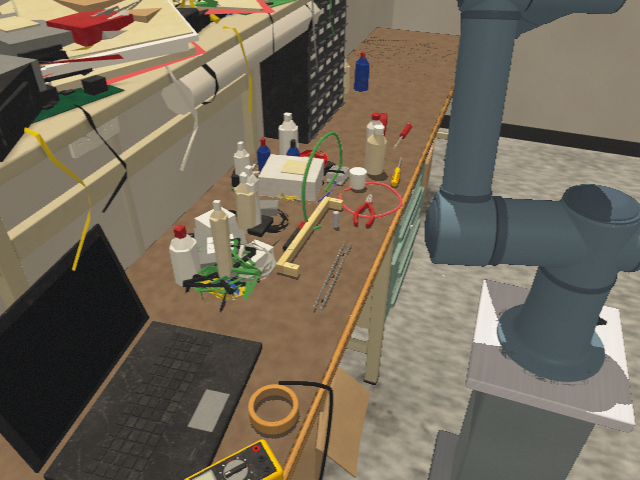

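The top view shows the jig from about (270,220) to (386,225), the post at (352,237), and the trunking from (235,261) to (326,258). The side cutters sit close to the right of the post. I'll enlarge this area.

```bash
python3 - <<'E'
from h import *
a=cv2.imread('pics/t0.png')[195:285,225:425];b=cv2.resize(a,None,fx=4,fy=4,interpolation=cv2.INTER_CUBIC)
s=cv2.imread('pics/s0.png')[180:320,255:415];s=cv2.resize(s,(274,240),interpolation=cv2.INTER_CUBIC)
out=np.zeros((600,800,3),np.uint8);out[:360]=b;out[360:,:274]=s;cv2.imwrite('pics/c0.png',out)
E
```

```text
(no output)
```

View pics/c0.png

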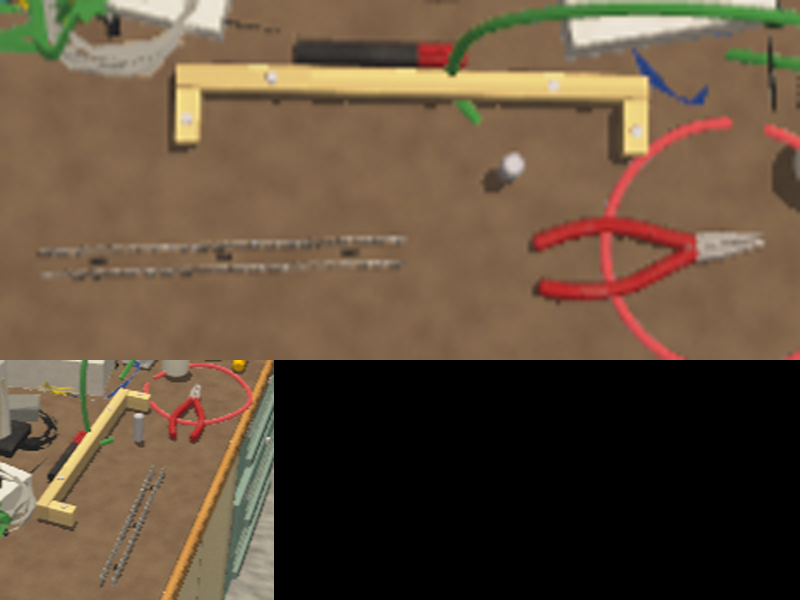

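```bash
python3 - <<'E'
from h import *
np.set_printoptions(precision=4,suppress=True)
T=lambda u,v,z:ray('top',225+(u+.5)/4-.5,195+(v+.5)/4-.5,z)
for n,u,v,z in [('trLfar',38,252,.016),('trLnear',45,276,.016),('trRfar',405,239,.016),('trRnear',400,265,.016),
 ('postTop',514,163,.046),('fenceBL',177,66,.026),('fenceBR',648,78,.026),('fenceFL',201,93,.026),('fenceFR',623,101,.026),('cheekL in tip',199,137,.026),('cheekR in tip',625,149,.026),('cutA',535,242,.01),('cutB',540,288,.01),('green',475,120,0),('greenb',468,102,0.),('greenup',453,70,.03),('edge',0,380,0)]:
  print(n,T(u,v,z))
print('edge',ray('top',300,289,0))
S=lambda u,v,z:ray('side',255+u*160/274,180+(v-360)*140/240,z)
print('post',S(139,414,.046),'trL',S(101,581,.016),S(116,582,.016),'trR',S(152,467,.016),S(163,471,.016),'green',S(107,441,0))
# green arch: top of arch in side px (330,133)
for z in(.1,.15,.2,.25):print(z,ray('side',330,134,z), ray('side',341,165,z))
for z in(0,.1,.2):print(z,T(560,15,z))
E
```

```text
trLfar [0.4966 0.0938 0.016 ]
trLnear [0.4796 0.0885 0.016 ]
trRfar [ 0.5068 -0.1659  0.016 ]
trRnear [ 0.4884 -0.1624  0.016 ]
postTop [ 0.558 -0.241  0.046]
fenceBL [ 0.6284 -0.0039  0.026 ]
fenceBR [ 0.6209 -0.3376  0.026 ]
fenceFL [ 0.6092 -0.0211  0.026 ]
fenceFR [ 0.6045 -0.3198  0.026 ]
cheekL in tip [ 0.5778 -0.02    0.026 ]
cheekR in tip [ 0.5703 -0.3208  0.026 ]
cutA [ 0.5054 -0.2584  0.01  ]
cutB [ 0.4728 -0.2618  0.01  ]
green [ 0.5938 -0.2166  0.    ]
greenb [ 0.6069 -0.2116  0.    ]
greenup [ 0.6256 -0.1994  0.03  ]
edge [0.4064 0.1215 0.    ]
edge [ 0.409  -0.0929  0.    ]
post [ 0.552  -0.2395  0.046 ] trL [0.4889 0.1017 0.016 ] [0.4702 0.0967 0.016 ] trR [ 0.5018 -0.1531  0.016 ] [ 0.4833 -0.1494  0.016 ] green [ 0.5959 -0.2141  0.    ]
0.1 [ 0.6874 -0.5794  0.1   ] [ 0.591  -0.3961  0.1   ]
0.15 [ 0.6538 -0.4783  0.15  ] [ 0.5641 -0.3078  0.15  ]
0.2 [ 0.6202 -0.3773  0.2   ] [ 0.5372 -0.2194  0.2   ]
0.25 [ 0.5866 -0.2763  0.25  ] [ 0.5103 -0.131   0.25  ]
0 [ 0.6705 -0.2782  0.    ]
0.1 [ 0.6529 -0.2683  0.1   ]
0.2 [ 0.6353 -0.2583  0.2   ]
```

```bash
cat >> h.py <<'E'
from scipy.spatial.transform import Rotation as Ro
def go(x,y,z,yaw):  # remaining deltas in tool axes (cm), after first turning rz; yaw deg of tool x
    s=manip.read_state();R=Ro.from_rotvec(s['tool_rot']).as_matrix();p=np.degrees(np.arctan2(R[1,0],R[0,0]))
    rz=np.radians(p-yaw);d=np.array([x,y,z])-s['tcp_pos'];c,n=np.cos(np.radians(yaw)),np.sin(np.radians(yaw))
    print('t',round(s['time'],2),'tcp',s['tcp_pos'].round(4),'yaw',p.round(2),'tilt',R[2,2].round(4),'f',s['ft_force'].round(2),'w',round(s['gripper_width'],3))
    print('rz',rz.round(3),'then dx dy dz',(100*np.array([d[0]*c+d[1]*n,d[0]*n-d[1]*c,-d[2]])).round(2))
    print('without turn dx dy dz',(100*R.T@d).round(2))
E
python3 -m crank '[{"dx":3.9,"dy":-4.1},{"dx":3.9,"dy":-4.1},{"dx":3.9,"dy":-4.1},{"dx":3.9,"dy":-4.1},{"dx":3.9,"dy":-4.1},{"dx":3.9,"dy":-4.1},{"dx":3.9,"dy":-4.1},{"dx":3.9,"dy":-4.1},{"dx":3.9,"dy":-4.1},{"dx":3.9,"dy":-4.1},{"rz":0.145},{"rz":0.145}]' 1
python3 -c "
from h import *
go(.452,-.05,.006,8.35)"
```

```text
t 0.1 tcp [ 0.2742 -0.5888  0.2045] yaw 24.97 tilt -1.0 f [ 0.16  0.12 -0.37] w 0.094
rz 0.29 then dx dy dz [ 25.41 -50.72  19.85]
without turn dx dy dz [ 38.85 -41.3   19.93]validation failed for argument at $[0]...
```

```bash
python3 -m crank '[{"dx":3.9,"dy":-4.1,"dz":0,"rx":0,"ry":0,"rz":0}]' 1; python3 -m crank --help | head -30
```

```text
time: 0.22
tcp_pos: [0.2915, -0.5367, 0.2044]
tool_rot: [-3.068, -0.674, 0.0]
ft_force: [1.8, -0.4, 1.1]
gripper_width: 0.0938
gripper_force: 0.0invalid input: not JSON, or not a number
```

All six keys are needed in each row.

```bash
python3 -m crank '[{"dx":3.9,"dy":-4.1,"dz":0,"rx":0,"ry":0,"rz":0},{"dx":3.9,"dy":-4.1,"dz":0,"rx":0,"ry":0,"rz":0},{"dx":3.9,"dy":-4.1,"dz":0,"rx":0,"ry":0,"rz":0},{"dx":3.9,"dy":-4.1,"dz":0,"rx":0,"ry":0,"rz":0},{"dx":3.9,"dy":-4.1,"dz":0,"rx":0,"ry":0,"rz":0},{"dx":3.9,"dy":-4.1,"dz":0,"rx":0,"ry":0,"rz":0},{"dx":3.9,"dy":-4.1,"dz":0,"rx":0,"ry":0,"rz":0},{"dx":3.9,"dy":-4.1,"dz":0,"rx":0,"ry":0,"rz":0},{"dx":3.9,"dy":-4.1,"dz":0,"rx":0,"ry":0,"rz":0},{"dx":0,"dy":0,"dz":0,"rx":0,"ry":0,"rz":0.145},{"dx":0,"dy":0,"dz":0,"rx":0,"ry":0,"rz":0.145},{"dx":0,"dy":0,"dz":0,"rx":0,"ry":0,"rz":0}]' 1
python3 -c "
from h import *
go(.452,-.05,.006,8.35)"
```

```text
time: 1.72
tcp_pos: [0.4546, -0.0527, 0.2051]
tool_rot: [-3.133, -0.232, 0.001]
ft_force: [0.4, 0.0, -0.4]
gripper_width: 0.0939
gripper_force: 0.0
t 1.73 tcp [ 0.4546 -0.0527  0.2051] yaw 8.48 tilt -1.0 f [ 0.39  0.05 -0.44] w 0.094
rz 0.002 then dx dy dz [-0.22 -0.3  19.91]
without turn dx dy dz [-0.21 -0.3  19.91]
```

```bash
python3 -m crank '[{"dx":-0.2,"dy":-0.3,"dz":4.5,"rx":0,"ry":0,"rz":0},{"dx":0,"dy":0,"dz":4.5,"rx":0,"ry":0,"rz":0},{"dx":0,"dy":0,"dz":4.5,"rx":0,"ry":0,"rz":0},{"dx":0,"dy":0,"dz":3.5,"rx":0,"ry":0,"rz":0},{"dx":0,"dy":0,"dz":1.8,"rx":0,"ry":0,"rz":0},{"dx":0,"dy":0,"dz":0.9,"rx":0,"ry":0,"rz":0},{"dx":0,"dy":0,"dz":0,"rx":0,"ry":0,"rz":0}]'
python3 -c "
from h import *
go(.536,-.038,.006,8.35)
snap('side','s1')
im=cv2.imread('pics/s1.png')[170:330,240:460];cv2.imwrite('pics/s1c.png',cv2.resize(im,None,fx=3.6,fy=3.6,interpolation=2))"
```

```text
time: 2.6
tcp_pos: [0.4523, -0.0503, 0.0083]
tool_rot: [-3.133, -0.23, 0.001]
ft_force: [0.9, -0.5, -0.5]
gripper_width: 0.094
gripper_force: 0.0
t 2.6 tcp [ 0.4523 -0.0503  0.0083] yaw 8.39 tilt -1.0 f [ 0.86 -0.54 -0.45] w 0.094
rz 0.001 then dx dy dz [ 8.46 -0.01  0.23]
without turn dx dy dz [8.46 0.   0.22]
```

View pics/s1c.png

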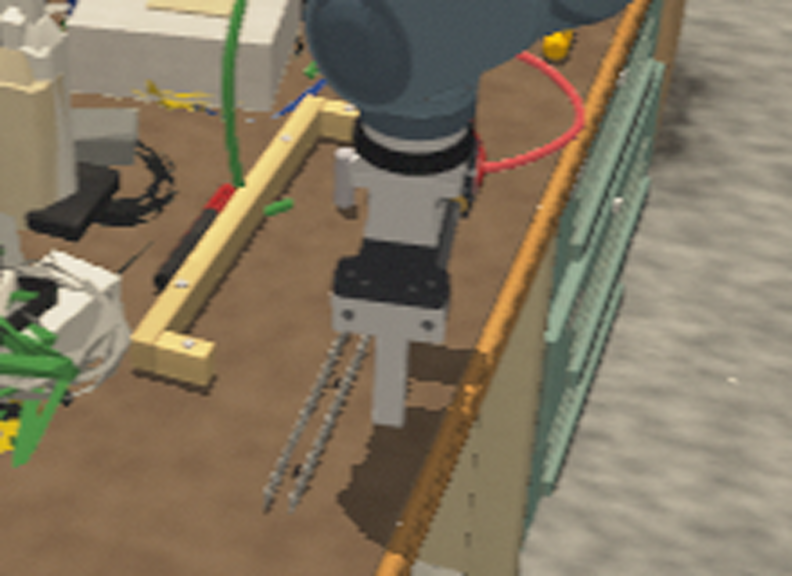

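```bash
python3 -m crank '[{"dx":0.7,"dy":0,"dz":0.2,"rx":0,"ry":0,"rz":0},{"dx":0.7,"dy":0,"dz":0,"rx":0,"ry":0,"rz":0},{"dx":0.7,"dy":0,"dz":0,"rx":0,"ry":0,"rz":0},{"dx":0.7,"dy":0,"dz":0,"rx":0,"ry":0,"rz":0},{"dx":0.7,"dy":0,"dz":0,"rx":0,"ry":0,"rz":0},{"dx":0.7,"dy":0,"dz":0,"rx":0,"ry":0,"rz":0},{"dx":0.7,"dy":0,"dz":0,"rx":0,"ry":0,"rz":0},{"dx":0.7,"dy":0,"dz":0,"rx":0,"ry":0,"rz":0},{"dx":0.7,"dy":0,"dz":0,"rx":0,"ry":0,"rz":0},{"dx":0.7,"dy":0,"dz":0,"rx":0,"ry":0,"rz":0},{"dx":0.7,"dy":0,"dz":0,"rx":0,"ry":0,"rz":0},{"dx":0.5,"dy":0,"dz":0,"rx":0,"ry":0,"rz":0}]'
python3 -m crank '[{"dx":0.2,"dy":0,"dz":0,"rx":0,"ry":0,"rz":0},{"dx":0,"dy":0,"dz":0,"rx":0,"ry":0,"rz":0},{"dx":-3,"dy":0,"dz":0,"rx":0,"ry":0,"rz":0},{"dx":-3,"dy":0,"dz":-2,"rx":0,"ry":0,"rz":0},{"dx":-3,"dy":-3,"dz":-4,"rx":0,"ry":0,"rz":0},{"dx":-3,"dy":-4,"dz":-3,"rx":0,"ry":0,"rz":0},{"dx":0,"dy":-6,"dz":0,"rx":0,"ry":0,"rz":0},{"dx":0,"dy":-6,"dz":0,"rx":0,"ry":0,"rz":0}]' 0
python3 -c "
from h import *
go(.536,-.038,.006,8.35)
a=snap('top','t1')[195:285,200:400,::-1];b=snap('side','s2')[180:330,230:430,::-1]
out=np.zeros((600,800,3),np.uint8);out[:360]=cv2.resize(a,(800,360),interpolation=2);out[360:,:320]=cv2.resize(b,(320,240),interpolation=2);cv2.imwrite('pics/c1.png',out)"
```

```text
time: 4.15
tcp_pos: [0.5341, -0.0383, 0.0064]
tool_rot: [3.133, 0.229, 0.0]
ft_force: [-1.2, 0.3, -0.6]
gripper_width: 0.094
gripper_force: 0.2
time: 5.15
tcp_pos: [0.3893, 0.1338, 0.0976]
tool_rot: [-3.133, -0.226, -0.006]
ft_force: [1.1, -0.0, -0.2]
gripper_width: 0.0172
gripper_force: 0.0
t 5.15 tcp [0.3893 0.1338 0.0976] yaw 8.26 tilt -1.0 f [ 1.13 -0.05 -0.22] w 0.017
rz -0.002 then dx dy dz [12.02 19.13  9.16]
without turn dx dy dz [12.02 19.11  9.21]
```

View pics/c1.png

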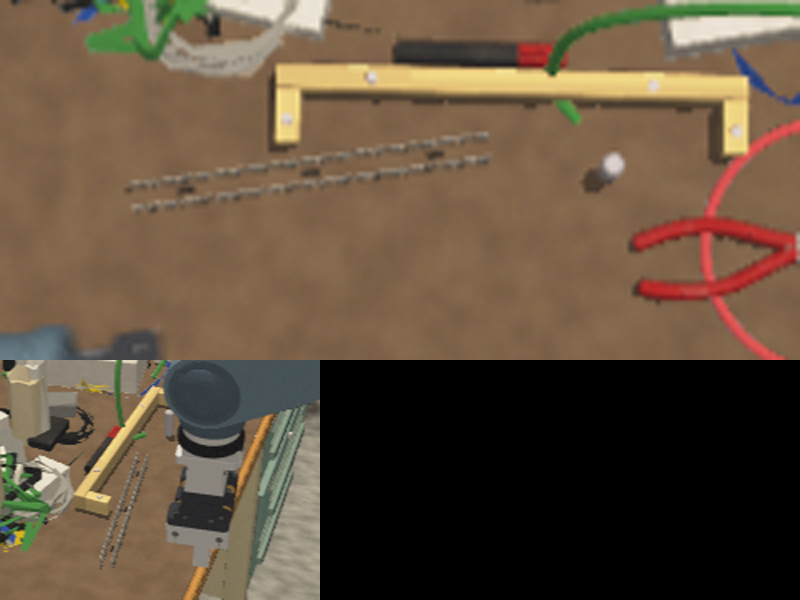

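The trunking is now angled, with its right end at crop (489,147) and its left end at (131,198). The post and the other things haven't moved.

```bash
cat >> h.py <<'E'
J0=np.array([.607,-.1705]);jy=-.02
Rj=np.array([[np.cos(jy),-np.sin(jy)],[np.sin(jy),np.cos(jy)]])
def J(p):return Rj.T@(np.array(p)[:2]-J0)
def W(a,b):return J0+Rj@np.array([a,b])
def T(u,v,z,ox,oy):return ray('top',ox+(u+.5)/4-.5,oy+(v+.5)/4-.5,z)
E
python3 -c "
from h import *
P=[T(u,v,.016,200,195) for u,v in((128,186),(133,209),(489,134),(489,160))]
for p in P:print(p.round(4),(J(p)*1e3).round(1))
L=(P[0]+P[1])/2;R=(P[2]+P[3])/2;d=(L-R)[:2];a=np.degrees(np.arctan2(-d[0],d[1]));print('L',L,'R',R,'yaw',a,'jig ang',a+1.15,np.linalg.norm(d))
p=J(T(614,163,.046,200,195));print('post',p*1e3)
c=(L+R)[:2]/2;u=d/np.linalg.norm(d);
# centreline x at post and cheek and at y=-135
cj=J(c);uj=Rj.T@u
for y in(-.135,p[1],.150):print(y,(cj[0]+uj[0]/uj[1]*(y-cj[1]))*1e3)
Le=c+u*.13;print('Lend',Le);q=c+u*(.13+.03);print('start tcp',q)
go(q[0],q[1],.006,a+90);go(q[0],q[1],.006,a-90)
"
```

```text
[0.5435 0.1018 0.016 ] [-68.9 271. ]
[0.5271 0.0979 0.016 ] [-85.2 266.8]
[ 0.5816 -0.1545  0.016 ] [-25.7  15.5]
[ 0.563  -0.1545  0.016 ] [-44.3  15.1]
L [0.53530798 0.09984979 0.016     ] R [ 0.57226981 -0.15450366  0.016     ] yaw 8.268163949570226 jig ang 9.418163949570227 0.2570250074020883
post [-47.58818135 -71.43032561]
-0.135 -10.123428673707364
-0.07143032561489704 -20.663370051778873
0.15 -57.376829321207225
Lend [0.53509407 0.10132183]
start tcp [0.53077988 0.13101   ]
t 5.25 tcp [0.3876 0.1367 0.0967] yaw 8.81 tilt -1.0 f [-0.06  0.13 -0.41] w 0.009
rz -1.561 then dx dy dz [-2.62 14.08  9.07]
without turn dx dy dz [14.05  2.76  9.07]
t 5.25 tcp [0.3876 0.1367 0.0967] yaw 8.81 tilt -1.0 f [-0.06  0.13 -0.41] w 0.009
rz 1.58 then dx dy dz [  2.62 -14.08   9.07]
without turn dx dy dz [14.05  2.76  9.07]
```

```bash
python3 -m crank '[{"dx":0,"dy":0,"dz":0,"rx":0,"ry":0,"rz":-0.1735},{"dx":0,"dy":0,"dz":0,"rx":0,"ry":0,"rz":-0.1735},{"dx":0,"dy":0,"dz":0,"rx":0,"ry":0,"rz":-0.1735},{"dx":0,"dy":0,"dz":0,"rx":0,"ry":0,"rz":-0.1735},{"dx":0,"dy":0,"dz":0,"rx":0,"ry":0,"rz":-0.1735},{"dx":0,"dy":0,"dz":0,"rx":0,"ry":0,"rz":-0.1735},{"dx":0,"dy":0,"dz":0,"rx":0,"ry":0,"rz":-0.1735},{"dx":0,"dy":0,"dz":0,"rx":0,"ry":0,"rz":-0.1735},{"dx":0,"dy":0,"dz":0,"rx":0,"ry":0,"rz":-0.1735},{"dx":-0.8,"dy":4.7,"dz":0,"rx":0,"ry":0,"rz":0},{"dx":-0.8,"dy":4.7,"dz":0,"rx":0,"ry":0,"rz":0},{"dx":-0.8,"dy":4.6,"dz":0,"rx":0,"ry":0,"rz":0}]' 0
python3 -c "
from h import *
go(.5308,.1310,.006,98.27)"
```

```text
time: 6.75
tcp_pos: [0.5329, 0.1267, 0.0964]
tool_rot: [2.066, 2.366, -0.0]
ft_force: [0.7, 0.1, 0.2]
gripper_width: 0.0005
gripper_force: 0.0
t 6.75 tcp [0.5329 0.1267 0.0964] yaw 97.76 tilt -1.0 f [0.74 0.06 0.17] w 0.001
rz -0.009 then dx dy dz [ 0.46 -0.14  9.04]
without turn dx dy dz [ 0.46 -0.15  9.04]
```

```bash
python3 -m crank '[{"dx":0.3,"dy":0,"dz":3.5,"rx":0,"ry":0,"rz":0},{"dx":0,"dy":0,"dz":3.3,"rx":0,"ry":0,"rz":0},{"dx":0,"dy":0,"dz":1.6,"rx":0,"ry":0,"rz":0},{"dx":0,"dy":0,"dz":0.6,"rx":0,"ry":0,"rz":0},{"dx":0,"dy":0,"dz":0,"rx":0,"ry":0,"rz":0}]'
python3 -c "
from h import *
go(.5308,.1310,.006,98.27)"
```

```text
time: 7.38
tcp_pos: [0.5313, 0.1305, 0.0071]
tool_rot: [2.065, 2.367, 0.001]
ft_force: [-0.8, 0.2, -0.5]
gripper_width: 0.0004
gripper_force: 0.0
t 7.38 tcp [0.5313 0.1305 0.0071] yaw 97.8 tilt -1.0 f [-0.78  0.2  -0.46] w 0.0
rz -0.008 then dx dy dz [ 0.05 -0.05  0.11]
without turn dx dy dz [ 0.05 -0.05  0.11]
```

```bash
python3 -m crank '[{"dx":-1,"dy":0,"dz":0.1,"rx":0,"ry":0,"rz":-0.008},{"dx":-0.7,"dy":0,"dz":0,"rx":0,"ry":0,"rz":0},{"dx":-0.6,"dy":0,"dz":0,"rx":0,"ry":0,"rz":0},{"dx":-0.7,"dy":0,"dz":0,"rx":0,"ry":0,"rz":0},{"dx":-0.7,"dy":0,"dz":0,"rx":0,"ry":0,"rz":0},{"dx":-0.7,"dy":0,"dz":0,"rx":0,"ry":0,"rz":0},{"dx":-0.7,"dy":0,"dz":0,"rx":0,"ry":0,"rz":0},{"dx":-0.7,"dy":0,"dz":0,"rx":0,"ry":0,"rz":0},{"dx":-0.7,"dy":0,"dz":0,"rx":0,"ry":0,"rz":0},{"dx":-0.7,"dy":0,"dz":0,"rx":0,"ry":0,"rz":0},{"dx":-0.7,"dy":0,"dz":0,"rx":0,"ry":0,"rz":0},{"dx":-0.6,"dy":0,"dz":0,"rx":0,"ry":0,"rz":0}]'
python3 -c "
from h import *
go(.5308,.1310,.006,98.27)
a=snap('top','t2')[195:285,200:400,::-1];b=snap('side','s3')[180:330,230:430,::-1]
out=np.zeros((600,800,3),np.uint8);out[:360]=cv2.resize(a,(800,360),interpolation=2);out[360:,:320]=cv2.resize(b,(320,240),interpolation=2);cv2.imwrite('pics/c2.png',out)"
```

```text
time: 8.88
tcp_pos: [0.543, 0.0461, 0.0054]
tool_rot: [-2.055, -2.376, 0.0]
ft_force: [-0.5, 0.6, 0.4]
gripper_width: 0.0006
gripper_force: 0.5
t 8.88 tcp [0.543  0.0461 0.0054] yaw 98.27 tilt -1.0 f [-0.47  0.59  0.36] w 0.001
rz 0.0 then dx dy dz [ 8.57  0.02 -0.06]
without turn dx dy dz [ 8.57  0.02 -0.06]
```

View pics/c2.png

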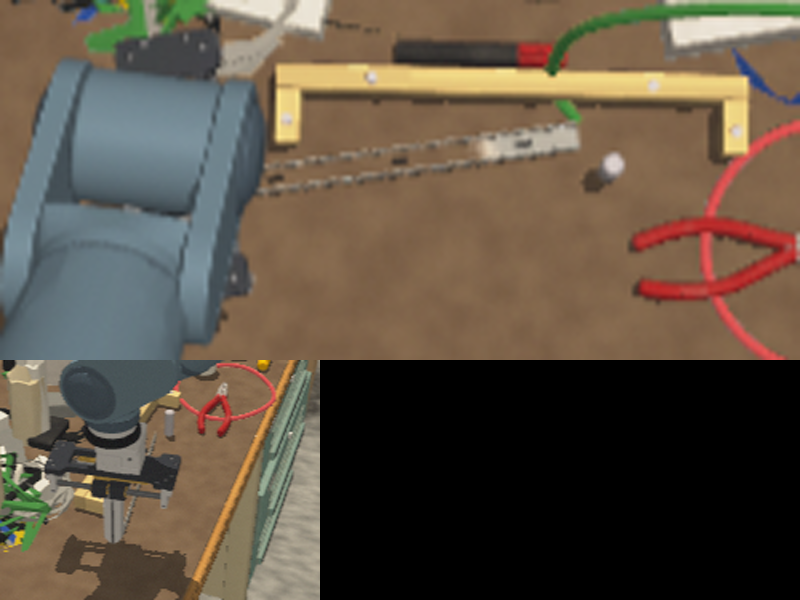

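```bash
python3 -c "
from h import *
print(J(T(578,124,.016,200,195)),J(T(578,150,.016,200,195)),J((.543,.0461)),J(T(300,160,.016,200,195)),J(T(300,185,.016,200,195)))"
```

```text
[-0.01709767 -0.04764156] [-0.03570661 -0.0479669 ] [-0.06831891  0.21527677] [-0.04750233  0.14937374] [-0.06534095  0.14882418]
```

```bash
python3 -m crank '[{"dx":-0.7,"dy":0,"dz":0,"rx":0,"ry":0,"rz":0},{"dx":-0.7,"dy":0,"dz":0,"rx":0,"ry":0,"rz":0},{"dx":-0.7,"dy":0,"dz":0,"rx":0,"ry":0,"rz":0},{"dx":-0.7,"dy":0,"dz":0,"rx":0,"ry":0,"rz":0},{"dx":-0.7,"dy":0,"dz":0,"rx":0,"ry":0,"rz":0},{"dx":-0.7,"dy":0,"dz":0,"rx":0,"ry":0,"rz":0},{"dx":-0.7,"dy":0,"dz":0,"rx":0,"ry":0,"rz":0},{"dx":-0.7,"dy":0,"dz":0,"rx":0,"ry":0,"rz":0},{"dx":-0.7,"dy":0,"dz":0,"rx":0,"ry":0,"rz":0},{"dx":-0.7,"dy":0,"dz":0,"rx":0,"ry":0,"rz":0},{"dx":-0.7,"dy":0,"dz":0,"rx":0,"ry":0,"rz":0},{"dx":-0.5,"dy":0,"dz":0,"rx":0,"ry":0,"rz":0}]'
python3 -m crank '[{"dx":-0.2,"dy":0,"dz":0,"rx":0,"ry":0,"rz":0},{"dx":0,"dy":0,"dz":0,"rx":0,"ry":0,"rz":0},{"dx":1,"dy":0,"dz":0,"rx":0,"ry":0,"rz":0},{"dx":1,"dy":0,"dz":-2,"rx":0,"ry":0,"rz":0},{"dx":0,"dy":0,"dz":-4.5,"rx":0,"ry":0,"rz":0},{"dx":0,"dy":-4,"dz":-3.5,"rx":0,"ry":0,"rz":0},{"dx":0,"dy":-5,"dz":0,"rx":0,"ry":0,"rz":0.17},{"dx":0,"dy":-5,"dz":0,"rx":0,"ry":0,"rz":0.17},{"dx":0,"dy":0,"dz":0,"rx":0,"ry":0,"rz":0.17}]'
python3 -c "
from h import *
go(.5308,.1310,.006,-1.15)
a=snap('top','t3')[195:285,200:400,::-1];b=snap('side','s4')[180:330,230:430,::-1]
out=np.zeros((600,800,3),np.uint8);out[:360]=cv2.resize(a,(800,360),interpolation=2);out[360:,:320]=cv2.resize(b,(320,240),interpolation=2);cv2.imwrite('pics/c3.png',out)"
```

```text
time: 10.48
tcp_pos: [0.5549, -0.035, 0.0055]
tool_rot: [2.055, 2.376, 0.0]
ft_force: [-0.1, 0.3, 0.2]
gripper_width: 0.0003
gripper_force: 0.2
time: 11.6
tcp_pos: [0.4095, -0.027, 0.1041]
tool_rot: [-2.592, -1.772, 0.002]
ft_force: [0.4, -0.1, 0.4]
gripper_width: 0.0004
gripper_force: 0.0
t 11.6 tcp [ 0.4095 -0.027   0.1041] yaw 68.73 tilt -1.0 f [ 0.36 -0.13  0.44] w 0.0
rz 1.22 then dx dy dz [ 11.81 -16.04   9.81]
without turn dx dy dz [19.12  5.6   9.8 ]
```

View pics/c3.png

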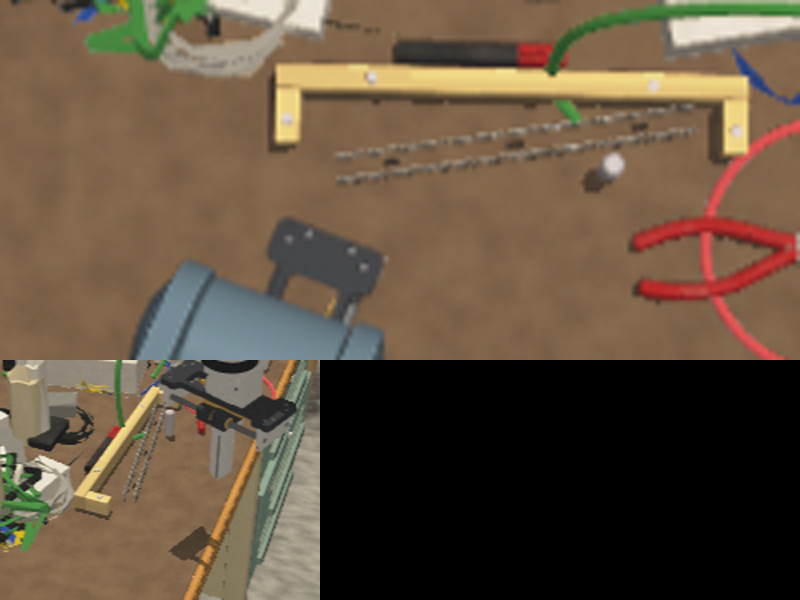

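```bash
python3 -m crank '[{"dx":0,"dy":0,"dz":0,"rx":0,"ry":0,"rz":0.17},{"dx":0,"dy":0,"dz":0,"rx":0,"ry":0,"rz":0.17},{"dx":0,"dy":0,"dz":0,"rx":0,"ry":0,"rz":0.17},{"dx":0,"dy":0,"dz":0,"rx":0,"ry":0,"rz":0.17},{"dx":0,"dy":0,"dz":0,"rx":0,"ry":0,"rz":0.17},{"dx":0,"dy":0,"dz":0,"rx":0,"ry":0,"rz":0.17},{"dx":0,"dy":0,"dz":0,"rx":0,"ry":0,"rz":0.17},{"dx":0,"dy":0,"dz":0,"rx":0,"ry":0,"rz":0},{"dx":0,"dy":0,"dz":0,"rx":0,"ry":0,"rz":0}]' 1
python3 -c "
from h import *
q=W(-.083,.05);go(q[0],q[1],.006,-1.15)
for u,v in((337,157),(341,182),(692,106),(692,131)):print(J(T(u,v,.016,200,195)).round(4))"
```

```text
time: 12.82
tcp_pos: [0.4134, -0.0283, 0.1055]
tool_rot: [-3.141, -0.03, 0.0]
ft_force: [0.0, 1.6, -0.1]
gripper_width: 0.0872
gripper_force: 0.0
t 12.82 tcp [ 0.4134 -0.0283  0.1055] yaw 1.11 tilt -1.0 f [ 0.04  1.59 -0.05] w 0.087
rz 0.039 then dx dy dz [11.35  8.83  9.95]
without turn dx dy dz [10.99  9.27  9.95]
[-0.0447  0.1231]
[-0.0625  0.1198]
[-0.0023 -0.1285]
[-0.0202 -0.1287]
```

```bash
python3 -m crank '[{"dx":0,"dy":0,"dz":0,"rx":0,"ry":0,"rz":0.039},{"dx":3.7,"dy":3,"dz":0,"rx":0,"ry":0,"rz":0},{"dx":3.7,"dy":3,"dz":0,"rx":0,"ry":0,"rz":0},{"dx":3.7,"dy":2.8,"dz":0,"rx":0,"ry":0,"rz":0},{"dx":0,"dy":0,"dz":3.5,"rx":0,"ry":0,"rz":0},{"dx":0,"dy":0,"dz":3.5,"rx":0,"ry":0,"rz":0},{"dx":0,"dy":0,"dz":2,"rx":0,"ry":0,"rz":0},{"dx":0,"dy":0,"dz":0.9,"rx":0,"ry":0,"rz":0},{"dx":0,"dy":0,"dz":0,"rx":0,"ry":0,"rz":0}]' 1
python3 -c "
from h import *
q=W(-.026,.05);go(q[0],q[1],.006,-1.15)"
```

```text
time: 13.95
tcp_pos: [0.522, -0.1189, 0.0063]
tool_rot: [-3.141, 0.035, 0.001]
ft_force: [0.3, -0.0, -0.1]
gripper_width: 0.0939
gripper_force: 0.0
t 13.95 tcp [ 0.522  -0.1189  0.0063] yaw -1.29 tilt -1.0 f [ 0.26 -0.03 -0.06] w 0.094
rz -0.003 then dx dy dz [ 6.   -0.01  0.03]
without turn dx dy dz [ 6.   -0.03  0.03]
```

```bash
python3 -m crank '[{"dx":0.6,"dy":0,"dz":0,"rx":0,"ry":0,"rz":0},{"dx":0.6,"dy":0,"dz":0,"rx":0,"ry":0,"rz":0},{"dx":0.5,"dy":0,"dz":0,"rx":0,"ry":0,"rz":0},{"dx":0.5,"dy":0,"dz":0,"rx":0,"ry":0,"rz":0},{"dx":0.5,"dy":0,"dz":0,"rx":0,"ry":0,"rz":0},{"dx":0.5,"dy":0,"dz":0,"rx":0,"ry":0,"rz":0},{"dx":0.5,"dy":0,"dz":0,"rx":0,"ry":0,"rz":0},{"dx":0.5,"dy":0,"dz":0,"rx":0,"ry":0,"rz":0},{"dx":0.5,"dy":0,"dz":0,"rx":0,"ry":0,"rz":0},{"dx":0.4,"dy":0,"dz":0,"rx":0,"ry":0,"rz":0},{"dx":0.3,"dy":0,"dz":0,"rx":0,"ry":0,"rz":0},{"dx":0,"dy":0,"dz":0,"rx":0,"ry":0,"rz":0}]'
python3 -m crank '[{"dx":0.15,"dy":0,"dz":0,"rx":0,"ry":0,"rz":0},{"dx":0.15,"dy":0,"dz":0,"rx":0,"ry":0,"rz":0},{"dx":0,"dy":0,"dz":0,"rx":0,"ry":0,"rz":0}]'
python3 -c "
from h import *
q=W(-.026,.05);go(q[0],q[1],.006,-1.15)
a=snap('top','t4')[195:285,200:400,::-1];b=snap('side','s5')[180:330,230:430,::-1]
out=np.zeros((600,800,3),np.uint8);out[:240,:533]=cv2.resize(a,(533,240),interpolation=2);out[240:,:480]=cv2.resize(b,(480,360),interpolation=2);cv2.imwrite('pics/c4.png',out)"
```

```text
time: 15.45
tcp_pos: [0.5763, -0.1203, 0.0065]
tool_rot: [3.141, -0.037, 0.001]
ft_force: [0.5, -0.1, 0.5]
gripper_width: 0.0939
gripper_force: 0.0
time: 15.82
tcp_pos: [0.5791, -0.1204, 0.0065]
tool_rot: [3.141, -0.037, 0.0]
ft_force: [-0.8, 0.2, -0.3]
gripper_width: 0.094
gripper_force: 0.0
t 15.82 tcp [ 0.5791 -0.1204  0.0065] yaw -1.36 tilt -1.0 f [-0.76  0.19 -0.27] w 0.094
rz -0.004 then dx dy dz [ 0.29 -0.04  0.05]
without turn dx dy dz [ 0.29 -0.05  0.05]
```

View pics/c4.png

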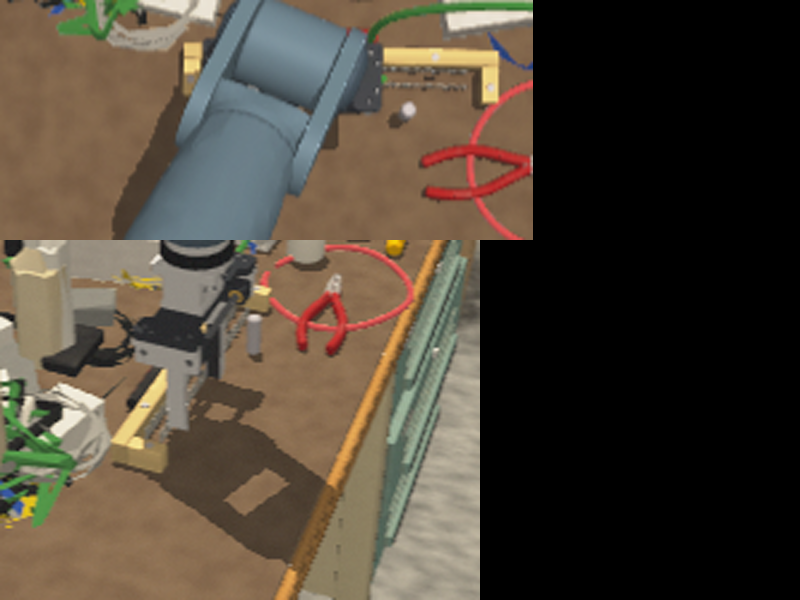

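The trunking is in the bay behind the post, almost square, and there's no contact force yet. I'll creep forward until the force rises.

```bash
python3 -m crank '[{"dx":0.15,"dy":0,"dz":0,"rx":0,"ry":0,"rz":0},{"dx":0.15,"dy":0,"dz":0,"rx":0,"ry":0,"rz":0},{"dx":0,"dy":0,"dz":0,"rx":0,"ry":0,"rz":0}]'
python3 -m crank '[{"dx":0.1,"dy":0,"dz":0,"rx":0,"ry":0,"rz":0},{"dx":0,"dy":0,"dz":0,"rx":0,"ry":0,"rz":0}]'
```

```text
time: 16.3
tcp_pos: [0.5806, -0.1204, 0.0064]
tool_rot: [-3.141, 0.037, 0.006]
ft_force: [-5.8, -0.1, 5.5]
gripper_width: 0.0938
gripper_force: 3.3
time: 16.55
tcp_pos: [0.5806, -0.1204, 0.0064]
tool_rot: [-3.141, 0.037, 0.011]
ft_force: [-10.2, 0.4, 9.8]
gripper_width: 0.0943
gripper_force: 5.1
```

```bash
python3 -m crank '[{"dx":-0.3,"dy":0,"dz":0,"rx":0,"ry":0,"rz":0},{"dx":-2,"dy":0,"dz":0,"rx":0,"ry":0,"rz":0},{"dx":-3,"dy":0,"dz":-2,"rx":0,"ry":0,"rz":0},{"dx":-3,"dy":0,"dz":-5,"rx":0,"ry":0,"rz":0},{"dx":-4,"dy":-3,"dz":-4,"rx":0,"ry":0,"rz":0},{"dx":-4,"dy":-4,"dz":0,"rx":0,"ry":0,"rz":0},{"dx":-3,"dy":-5,"dz":0,"rx":0,"ry":0,"rz":0},{"dx":0,"dy":-5,"dz":0,"rx":0,"ry":0,"rz":0},{"dx":0,"dy":0,"dz":0,"rx":0,"ry":0,"rz":0},{"dx":0,"dy":0,"dz":0,"rx":0,"ry":0,"rz":0}]'
python3 -c "
from h import *
a=snap('top','t5')[195:285,200:400,::-1];b=snap('side','s6')[180:330,230:430,::-1]
out=np.zeros((600,800,3),np.uint8);out[:360]=cv2.resize(a,(800,360),interpolation=2);out[360:,:320]=cv2.resize(b,(320,240),interpolation=2)
c=cv2.imread('pics/s6.png')[190:285,265:355];out[360:,330:557]=cv2.resize(c,(227,240),interpolation=2);cv2.imwrite('pics/c5.png',out)"
```

```text
time: 17.8
tcp_pos: [0.3954, 0.0531, 0.1157]
tool_rot: [3.141, -0.037, 0.002]
ft_force: [0.3, -0.1, -0.7]
gripper_width: 0.094
gripper_force: 0.0
```

View pics/c5.png

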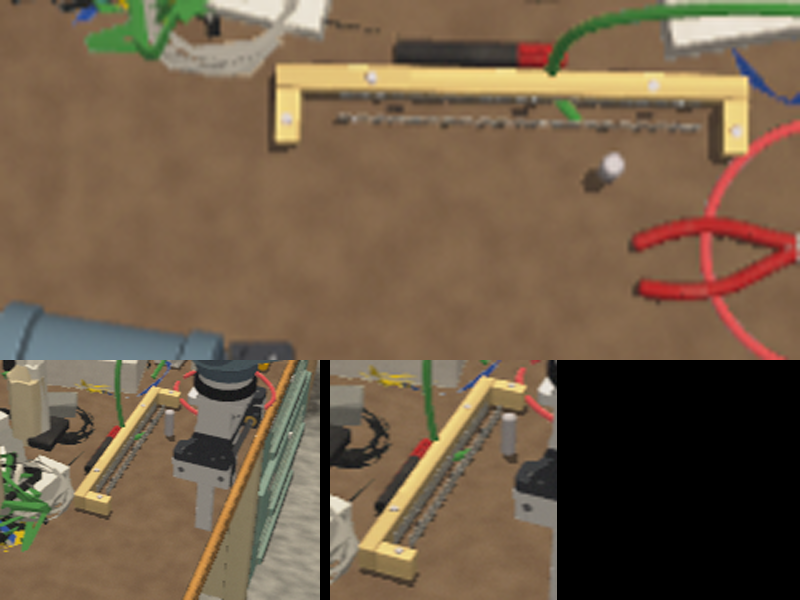

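Flush to within the picture's resolution. I'll take one enlarged look at both ends to confirm the gap is the same at each.

```bash
python3 -c "
from h import *
im=np.mean([viewer.capture('top').astype(float) for _ in range(3)],0)[:,:,::-1].astype(np.uint8)
s=viewer.capture('side')[:,:,::-1]
out=np.zeros((600,800,3),np.uint8)
out[:295,:395]=cv2.resize(im[208:238,266:306],(395,295),interpolation=2);out[:295,400:795]=cv2.resize(im[208:238,352:392],(395,295),interpolation=2)
out[300:,:400]=cv2.resize(s[240:285,270:330],(400,300),interpolation=2);out[300:,400:]=cv2.resize(s[190:235,305:365],(400,300),interpolation=2)
cv2.imwrite('pics/c6.png',out)"
```

```text
(no output)
```

View pics/c6.png

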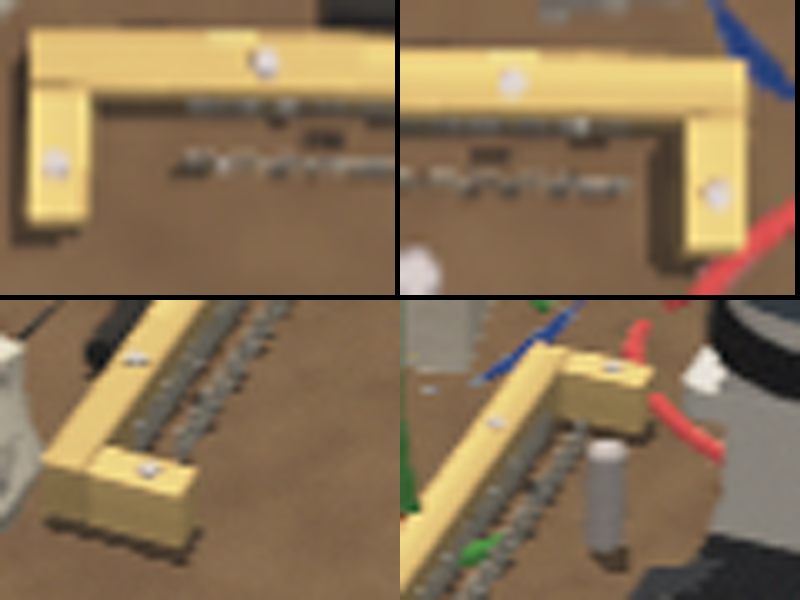

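The gap from fence edge to front wall is about 6.9 px at the left end and 6.5 px at the right. So it lies flush, inside both cheeks and behind the post.

```bash
python3 -c "
from bench import manip
print(manip.sign_off())"
```

```text
the job is handed in; nothing more can be done
None
```

The trunking lies flush along the fence between the two cheeks, its right end behind the post, loaded by pushes only in about 18 s; nothing else visibly moved in the pictures, and the job is handed in.

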